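# Clip the whistle's snap hook onto the eye

### The arm

A 6-joint arm with a two-finger parallel gripper is mounted at the origin on the work surface. World frame = base frame: x ahead of the robot, y to its left, z up, the work surface at z = 0. Lengths are in m, angles in degrees, forces in N, time in s.
With the tool pointing down it reaches from about 0.35 to 0.875 m from the base axis. Payload 4.2 kg.
Tool frame: the origin (TCP) lies midway between the tips of the shut fingers; the grasp point (between the pads) lies 19 mm behind it (r.grasp_offset is the distance from the TCP to the grasp point, in m); z points along the fingers, y is the direction in which the jaws open and shut (so a half turn about z gives the same grasp; the last joint's range is limited). The gripper opens to 87 mm and grips with 3 to 60 N. Pads are 19 mm wide; open, the fingers measure 117 mm over their backs; the gripper's body (75 mm by 190 mm) begins 51 mm behind the grasp point.
Start: joints at [80.821, 22.042, 0.453, 0, -68.411, -14.817], TCP at [0.254, 0.571, 0.223] pointing down, gripper open.
Joint ranges: [-179.83, 179.83], [-69.29, 118.12], [-61.27, 80.66], [-181.25, 117.63], [-171.15, -9.14], [-177.46, 177.46]. Speed limits (degrees/s): [159.86, 159.86, 180, 180, 180, 180].

### API

Orientations are given as a 3x3 rotation matrix whose columns are the frame's x, y, z axes.
In Python, from station import r gives the robot as it stands.
- The arm moves only by the shell command python3 -m crank 'ROWS'. ROWS is JSON, a list of rows, each a list of 3 entries, a list of its own where there are three numbers: the closure, from -1 (fully open) to 1 (shut), so that 0 is half open, then the shift along the tool's x, y, z as a fraction of full scale, then the turn, a rotation vector about the tool's x, y, z as a fraction of full scale. In form: [[fingers, [dx, dy, dz], [wx, wy, wz]], ...]. A call has 1 to 8 rows; each row shifts and turns the commanded pose from where the row before left it, along the tool's axes as they then stand; what a row does not reach is not made up. Full scale, the value 1, is 100 mm for a shift and 45 degrees for a turn. A row lasts 1/10 s, in which the tool goes at most 50 mm and 8.59 degrees, less where a joint would pass 70% of its speed; a pose out of reach is approached as far as the arm can. A call with a number of a shift or a turn outside -1 to 1 is refused whole. A call with a gripper value outside its range is refused whole. The fingers move at their own pace and stop on an object; the grip force is fixed at half the most. Time passes only in rows, so rows that do not move let the fingers close. It gives the time, the measured TCP pose, the force and the opening at its end, in the units of the state.
- r.sense(): the state, without advancing time (a new reading comes with each control period).
- r.capture(name): name is "side" or "top"; returns a dict with "img" (480x640x3 uint8, blue, green, red), "fx", "fy", "cx", "cy" (pixels), "R" (3x3) and "t" (3): a world point X has camera coordinates R X + t. Camera axes: x right, y down, z forward; pixel columns grow to the right and rows downward; lengths in m; the calibration is good to about 2 mm. A picture is of the moment at which its call begins. There is no depth.
- r.finish_job(): hands the job in, once; it reports no verdict.
The state is a dict: "time_s": time; "joints": joint angles; "joint_velocities": joint speeds; "effort": joint torques, N m; "tcp_pos": TCP position; "ee_rot": TCP orientation; "wrist_force": force on the tool from outside, world axes, zero at the start; "moment": the same for the moment, N m; "gripper_width": opening from 0.0 (shut) to 1.0 (fully open).
Only numpy, scipy, OpenCV 4.12 (cv2) and the standard library are available. Lean on these libraries where they do the work, as an engineer would, in place of code of your own. Each camera call takes 0.05 s, during which the arm holds its last target.

### The job

Lift the orange whistle out of its wooden rest by the blue grip tab of its snap hook and clip it to the steel eye on the post: press the sprung gate gently against the eye's near bar (no harder than about 8 N) until the bar slips inside and the gate springs shut behind it. Leave the whistle hanging freely from the bar by the hook, and do not disturb the jar, wristband or shuttle tube. How far the eye sticks out of the post is different each time and is not measured, so find the bar by feel.

Things in the scene. Friction and masses are not known exactly. Their poses are not given: they have to be found in the camera images.
- whistle: Loose orange whistle, 52 (x) by 20 by 18 mm high, with an aluminium snap hook fixed upright on it; 90 to 140 g. Origin: centre of the whistle's underside, z up, x the gate side. Hook: loop of 7 mm bar in the plane y=0; bottom bar at z=30; back bar at x=-20; arch, top at z=88.5; nose at x=10 coming down to z=62.5. Below the nose (z 33.5 to 62.5) the gate closes the opening.
- grip_tab (a point): Centre of the blue flat plastic grip tab behind the hook's back bar: 26 mm long in the hook's x, 10 mm thick in y (grip it across this), 34 mm high; it lies at x=-35, y=0, z=71 in the whistle's frame, axes as the whistle's. Room for fingers on both sides; its top is 17 mm above this point.
- crook (a point): Underside of the hook's arched top, at x=-5, y=0, z=81.5 mm in the whistle's frame, axes as the whistle's; the eye's bar ends up here. With the bar pressed in at gate_mid's height, lowering the hook about 26 mm brings the bar up past the gate's end to here, and the gate springs shut beneath it.
- gate_mid (a point): Best place to press on the bar: on the centre line of the gate, 22 mm above its hinge; gate closed, at x=9, y=0, z=52 mm in the whistle's frame (moves with the gate). In that frame and at this height the bar's centre is at x=14.5 at first touch, is past the nose from x=3.5, and meets the gate's hard stop near x=-2; about x=1 is right for lowering.
- gate (a joint): Angle (rad) of the sprung gate, a 5 mm round bar 33 mm high hinged at its foot (x=9, z=30 mm in the whistle's frame): 0 shut, growing as it swings inward (to -x) to a hard stop at 0.68; never outward. The bar is past the nose from about 0.48; 0.56 is right for lowering. Spring 0.05 N m shut to 0.13 fully open: about 2.5 to 6 N at gate_mid.
- post: Fixed post: a wooden head 40 (x) by 60 (y) mm from 122 to 148 mm height, on a 26 mm square stem, on an 80 mm square steel foot 8 mm thick. Origin: on the work surface under the head's centre; the head's front (-x) face carries the eye and looks roughly to the robot.
- eye_root (a point): Centre of the post's front (-x) face at eye height, 135 mm above the work surface; axes as the post's. The eye sticks out level to -x: a U of 6 mm round steel bar, legs 46 mm apart; its cross bar (along y, at this height) is what to clip onto. The cross bar's centre lies 40 to 84 mm out from here: locked, but not measured.
- rest: Fixed dark wooden rest, an open tray 64 by 32 by 14 mm high with 4 mm walls and floor; the whistle stands in it, its x along the rest's x. Origin: centre of its underside.
- jar: Loose glass jar with bamboo lid, 70 mm across, 94 mm high; bystander. Origin: centre of its underside.
- wristband: Loose hard green wristband lying flat, 68 mm across, 12 mm high; bystander. Origin: centre of its underside.
- shuttle_tube: Loose black shuttle tube lying along its y, 66 mm across (69 at the cap), 372 mm long; bystander. Origin: under its middle.
Things that resemble listed ones, but are neither listed nor needed, are in the scene too. Of the things that look like the post, take the one that is farthest from the robot's base at the start.

How it is judged:
By the outcome, as a careful person would: the job done as asked, in the order asked, and still so for the second after the job is handed in, with the robot touching nothing.
It also fails if it takes over 51 s, if anything falls off the work surface, if the arm or the gripper's body presses on something with over 40 N, if the wrist force passes 120 N, or if a joint passes its speed limit or range.

## Working session

There is one attempt and no reset: what is moved stays moved. The work goes in short steps, Python scripts to look and compute and a shell command to move; the robot and the scene stay as the last step left them, time stands still between calls to the robot, and variables do not carry over. Pictures are saved under pics/ and viewed, and the job is handed in when it is done.

```bash
mkdir -p pics; ls
python3 - <<'E'
from station import r
import cv2,pickle
s=r.sense();print({k:s[k] for k in('time_s','tcp_pos','ee_rot','wrist_force','gripper_width')}, r.grasp_offset)
d={}
for n in("side","top"):
    c=r.capture(n);cv2.imwrite(f"pics/{n}0.png",c["img"]);d[n]=c
    print(n,c["fx"],c["fy"],c["cx"],c["cy"],c["R"],c["t"])
pickle.dump(d,open("c0.pkl","wb"))
E
```

```text
pics
{'time_s': 0.0, 'tcp_pos': array([0.25392283, 0.57042343, 0.22144774]), 'ee_rot': array([[ 9.13490118e-01, -4.06860135e-01, -7.95974671e-04],
       [-4.06860896e-01, -9.13487740e-01, -2.08814118e-03],
       [ 1.22468302e-04,  2.23134731e-03, -9.99997503e-01]]), 'wrist_force': array([-0.1245457 ,  0.26092468,  0.24550099]), 'gripper_width': 0.9945419464710918} 0.0187
side 620.7371357586866 620.7371357586866 324.4651240824779 238.9682976453135 [[ 0.91764391 -0.39739006  0.00328736]
 [-0.27286311 -0.63606003 -0.72178484]
 [ 0.28892107  0.66144446 -0.6921097 ]] [-0.47880341  0.28575362  1.26262664]
top 485.8520095829555 485.8520095829555 326.009434510877 235.53025543145566 [[-0.01422495 -0.99989817  0.00113624]
 [-0.98590638  0.01383644 -0.16672481]
 [ 0.16669211 -0.00349188 -0.98600281]] [0.10298761 0.5571395  1.03362724]
```

View pics/side0.png

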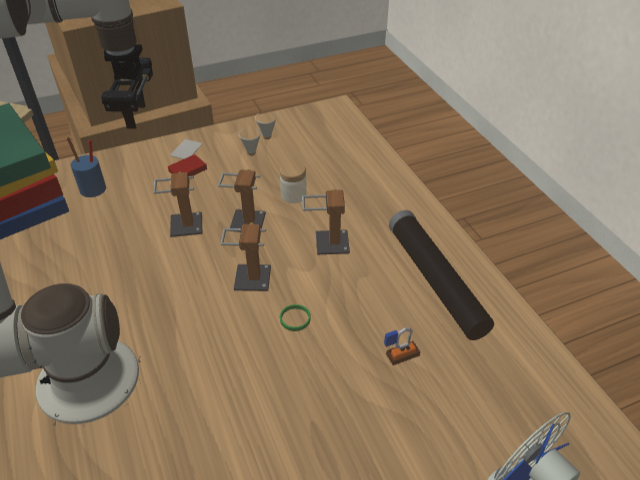

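View pics/top0.png

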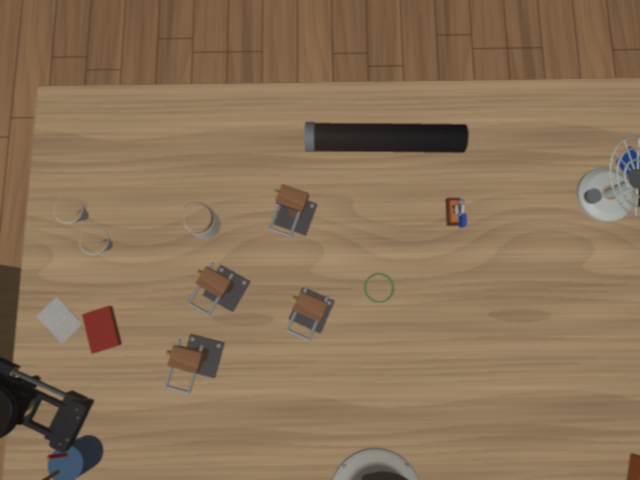

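```bash
cat > h.py <<'E'
import numpy as np,pickle,cv2
def ray(c,u,v):
    d=c["R"].T@np.array([(u-c["cx"])/c["fx"],(v-c["cy"])/c["fy"],1.]);return -c["R"].T@c["t"],d
def atz(c,u,v,z):
    o,d=ray(c,u,v);return o+d*(z-o[2])/d[2]
def tri(c1,p1,c2,p2):
    o1,d1=ray(c1,*p1);o2,d2=ray(c2,*p2)
    A=np.stack([d1,-d2],1);s=np.linalg.lstsq(A,o2-o1,rcond=None)[0]
    a=o1+d1*s[0];b=o2+d2*s[1];return (a+b)/2,np.linalg.norm(a-b)
def proj(c,X):
    p=c["R"]@np.asarray(X)+c["t"];return np.array([c["fx"]*p[0]/p[2]+c["cx"],c["fy"]*p[1]/p[2]+c["cy"]])
def crop(c,u0,v0,u1,v1,k,name):
    cv2.imwrite(name,cv2.resize(c["img"][v0:v1,u0:u1],None,fx=k,fy=k,interpolation=cv2.INTER_CUBIC))
E
python3 - <<'E'
from h import *
d=pickle.load(open("c0.pkl","rb"));T=d["top"]
for p in [(298,216),(225,288),(310,310),(203,356)]:
    x=atz(T,*p,0.008);print(x,np.hypot(*x[:2]))
S=d["side"]
crop(T,255,170,335,250,8,"pics/t_post.png");crop(T,425,180,495,240,10,"pics/t_wh.png")
crop(S,290,180,370,260,8,"pics/s_post.png");crop(S,370,315,440,370,10,"pics/s_wh.png")
E
```

```text
[0.61194494 0.15929066 0.008     ] 0.6323370319916577
[0.44790231 0.32519753 0.008     ] 0.5535069248452862
[0.39596384 0.13333669 0.008     ] 0.4178110000992876
[0.2987806 0.3707658 0.008    ] 0.4761692252040097
```

View pics/t_post.png

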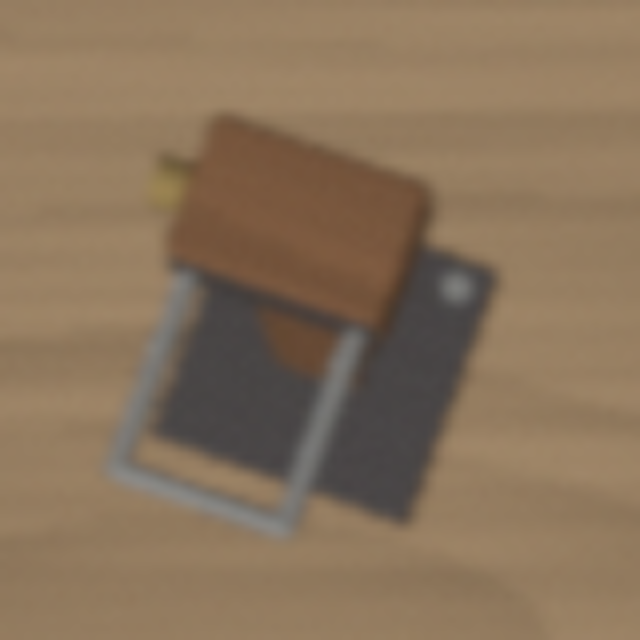

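View pics/t_wh.png

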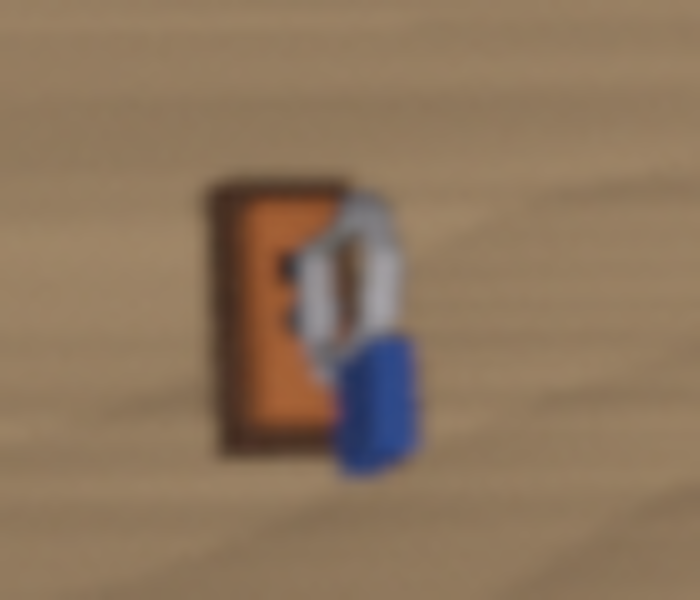

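View pics/s_post.png

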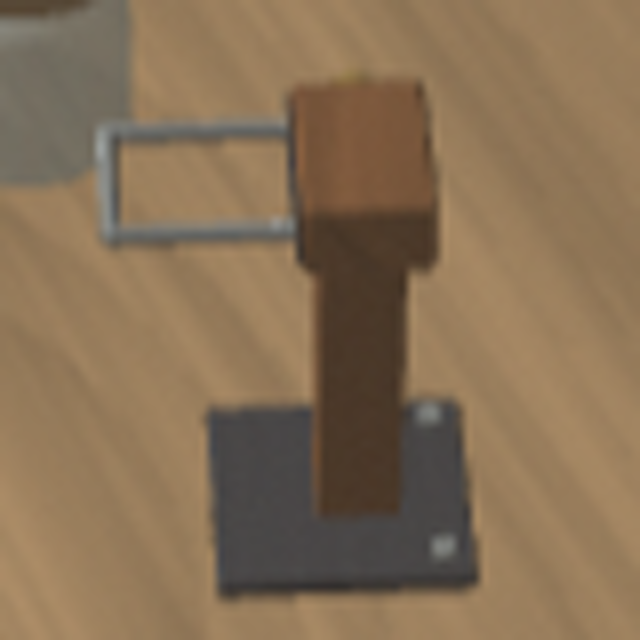

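View pics/s_wh.png

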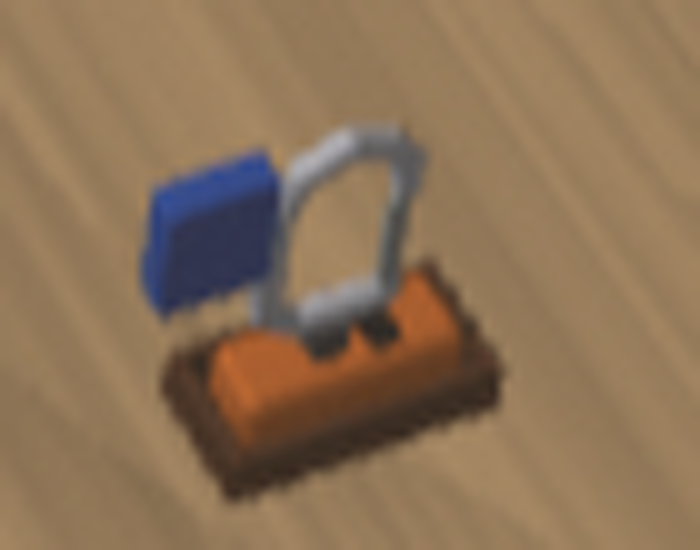

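Run:
```python
from h import *
np.set_printoptions(precision=4,suppress=True)
d=pickle.load(open("c0.pkl","rb"));T=d["top"];S=d["side"]
pt=lambda u0,v0,k,u,v:(u0+(u+.5)/k-.5,v0+(v+.5)/k-.5)
P=lambda u,v:pt(255,170,8,u,v); Q=lambda u,v:pt(290,180,8,u,v)
W=lambda u,v:pt(425,180,10,u,v); V=lambda u,v:pt(370,315,10,u,v)
print("U corners tri",tri(T,P(118,468),S,Q(105,128)),tri(T,P(288,525),S,Q(108,238)))
a,b=atz(T,*P(118,468),.135),atz(T,*P(288,525),.135);print("U z135",a,b,np.linalg.norm(a-b))
print("U side z135",atz(S,*Q(105,128),.135),atz(S,*Q(108,238),.135))
for n,p in dict(lroot=(185,270),rroot=(358,335)).items(): print(n,atz(T,*P(*p),.135))
print("head top");
for p in [(222,113),(430,182),(385,330),(170,262)]: print(p,atz(T,*P(*p),.148))
print("foot T", [atz(T,*P(*p),.008) for p in [(497,270),(408,522),(155,432)]])
print("foot S", [atz(S,*Q(*p),.008) for p in [(210,410),(458,402),(477,578),(222,588)]])
print("rest T", [atz(T,*W(*p),.014) for p in [(213,185),(222,455)]])
print("rest S", [atz(S,*V(*p),.014) for p in [(165,378),(232,488),(502,388),(425,262)]], "bottom",[atz(S,*V(*p),.0) for p in [(235,500),(500,405)]])
print("tab topS z92",[atz(S,*V(*p),.092) for p in [(155,188),(265,152),(280,185),(168,215)]])
print("tab botS z58",[atz(S,*V(*p),.058) for p in [(165,315),(268,272)]])
print("tab T 92",[atz(T,*W(*p),.092) for p in [(408,335),(425,440)]],"58",atz(T,*W(342,470),.058),)
```

```text
U corners tri (array([0.558 , 0.2106, 0.1417]), np.float64(0.00292317089597357)) (array([0.5425, 0.1679, 0.1385]), np.float64(0.004528203152846227))
U z135 [0.5607 0.2111 0.135 ] [0.5453 0.1677 0.135 ] 0.046049929265494345
U side z135 [0.5594 0.2183 0.135 ] [0.5416 0.1718 0.135 ]
lroot [0.6124 0.1941 0.135 ]
rroot [0.5946 0.1496 0.135 ]
head top
(222, 113) [0.6504 0.1835 0.148 ]
(430, 182) [0.6315 0.1303 0.148 ]
(385, 330) [0.593  0.1421 0.148 ]
(170, 262) [0.6114 0.1967 0.148 ]
foot T [array([0.6415, 0.1156, 0.008 ]), array([0.5674, 0.1421, 0.008 ]), array([0.5949, 0.215 , 0.008 ])]
foot S [array([0.5925, 0.2185, 0.008 ]), array([0.6662, 0.1909, 0.008 ]), array([0.6383, 0.1169, 0.008 ]), array([0.565 , 0.1437, 0.008 ])]
rest T [array([ 0.6485, -0.1846,  0.014 ]), array([ 0.5846, -0.1831,  0.014 ])]
rest S [array([ 0.5805, -0.1879,  0.014 ]), array([ 0.5804, -0.2178,  0.014 ]), array([ 0.6439, -0.218 ,  0.014 ]), array([ 0.6451, -0.1832,  0.014 ])] bottom [array([ 0.5852, -0.2125,  0.    ]), array([ 0.6478, -0.2134,  0.    ])]
tab topS z92 [array([ 0.5687, -0.1943,  0.092 ]), array([ 0.593, -0.195,  0.092]), array([ 0.5919, -0.2034,  0.092 ]), array([ 0.5679, -0.2012,  0.092 ])]
tab botS z58 [array([ 0.57  , -0.2012,  0.058 ]), array([ 0.5942, -0.2   ,  0.058 ])]
tab T 92 [array([ 0.5956, -0.2045,  0.092 ]), array([ 0.5726, -0.2067,  0.092 ])] 58 [ 0.5726 -0.1982  0.058 ]
```

```bash
python3 -m crank '[[-1,[0,0,0],[0,0,-0.17]],[-1,[0,0,0],[0,0,-0.17]],[-1,[0,0,0],[0,0,-0.17]],[-1,[0.18,0.2,0],[0,0,0]],[-1,[0.18,0.43,0],[0,0,0]],[-1,[0.18,0.43,0],[0,0,0]],[-1,[0.18,0.43,0],[0,0,0]],[-1,[0.18,0.43,0],[0,0,0]]]'
```

```text
time_s: 0.9
tcp_pos: [0.3408, 0.3754, 0.2221]
ee_rot: [[1.0, -0.018, -0.0], [-0.018, -1.0, -0.001], [-0.0, 0.001, -1.0]]
wrist_force: [1.1, -1.1, 0.1]
gripper_width: 1.001
```

```bash
python3 -m crank '[[-1,[0.18,0.43,0],[0,0,0]],[-1,[0.18,0.43,0],[0,0,0]],[-1,[0.18,0.43,0],[0,0,0]],[-1,[0.18,0.43,0],[0,0,0]],[-1,[0.18,0.43,0],[0,0,0]],[-1,[0.18,0.43,0],[0,0,0]],[-1,[0.18,0.43,0],[0,0,0]],[-1,[0.18,0.43,0],[0,0,0]]]'; python3 -m crank '[[-1,[0.2,0.43,0],[0,0,0]],[-1,[0.2,0.43,0],[0,0,0]],[-1,[0.2,0.43,0],[0,0,0]],[-1,[0.2,0.4,0],[0,0,0]],[-1,[0.18,0.2,0],[0,0,0]],[-1,[0.08,0.2,0],[0,0,0]],[-1,[0,0,0],[0,0,0]]]'
```

```text
time_s: 1.7
tcp_pos: [0.4784, 0.0289, 0.2224]
ee_rot: [[1.0, -0.018, -0.0], [-0.018, -1.0, 0.0], [-0.0, -0.0, -1.0]]
wrist_force: [0.8, 0.1, 0.7]
gripper_width: 1.003
time_s: 2.4
tcp_pos: [0.5808, -0.1822, 0.2211]
ee_rot: [[1.0, -0.022, -0.002], [-0.022, -1.0, -0.0], [-0.002, 0.0, -1.0]]
wrist_force: [-0.2, 0.6, -0.9]
gripper_width: 0.999
```

```bash
python3 -m crank '[[-1,[0.01,0.18,0.3],[0,0,0]],[-1,[0,0,0.4],[0,0,0]],[-1,[0,0,0.25],[0,0,0]],[-1,[0,0,0],[0,0,0]]]'
python3 - <<'E'
from station import r
from h import *
c=r.capture("side");crop(c,340,270,440,370,6,"pics/s1.png")
c=r.capture("top");crop(c,410,170,510,270,6,"pics/t1.png")
E
```

```text
time_s: 2.8
tcp_pos: [0.5776, -0.197, 0.1232]
ee_rot: [[1.0, -0.019, -0.01], [-0.019, -1.0, 0.002], [-0.01, -0.002, -1.0]]
wrist_force: [-0.5, -0.3, 0.7]
gripper_width: 1.004
```

View pics/s1.png

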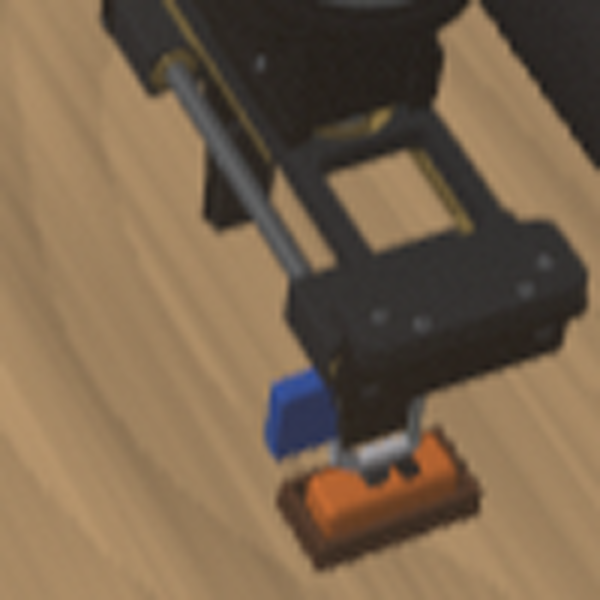

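View pics/t1.png

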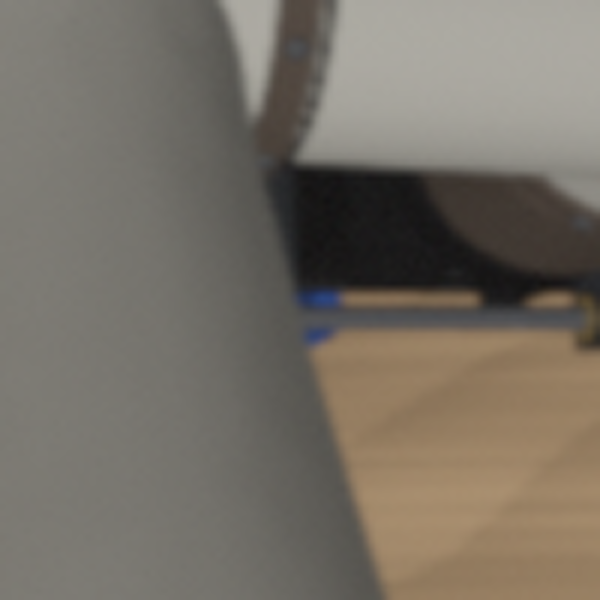

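```bash
python3 -m crank '[[-1,[0.03,0.03,0.3],[0,0,0]],[-1,[0.01,0,0.25],[0,0,0]],[-1,[0,0,0.1],[0,0,0]],[-1,[0,0,0],[0,0,0]],[-1,[0,0,0],[0,0,0]]]'; python3 -c "
from station import r
s=r.sense();print(s['tcp_pos'],s['ee_rot'],s['wrist_force'],s['joint_velocities'])"
```

```text
time_s: 3.4
tcp_pos: [0.5865, -0.2013, 0.0645]
ee_rot: [[1.0, -0.017, 0.003], [-0.017, -1.0, -0.001], [0.003, 0.001, -1.0]]
wrist_force: [-0.1, -0.1, -0.0]
gripper_width: 0.996
[ 0.58646162 -0.20126485  0.06451538] [[ 9.99844172e-01 -1.73572253e-02  3.21852025e-03]
 [-1.73545490e-02 -9.99849031e-01 -8.57587507e-04]
 [ 3.23291969e-03  8.01597903e-04 -9.99994453e-01]] [-0.13071745 -0.14171784 -0.00769728] [-0.10098277 -0.53100021  0.3566612  -0.05553618  0.32286535 -0.04301102]
```

```bash
python3 -m crank '[[-1,[-0.04,-0.01,0.07],[0,0,0]],[-1,[0,0,0],[0,0,0]],[-1,[0,0,0],[0,0,0]],[-1,[0,0,0],[0,0,0]]]';python3 - <<'E'
from station import r
from h import *
c=r.capture("side");crop(c,340,270,440,370,6,"pics/s2.png")
E
```

```text
time_s: 3.8
tcp_pos: [0.5813, -0.2002, 0.056]
ee_rot: [[1.0, -0.018, 0.001], [-0.018, -1.0, -0.0], [0.001, 0.0, -1.0]]
wrist_force: [-0.3, -0.7, 0.7]
gripper_width: 0.999
```

View pics/s2.png

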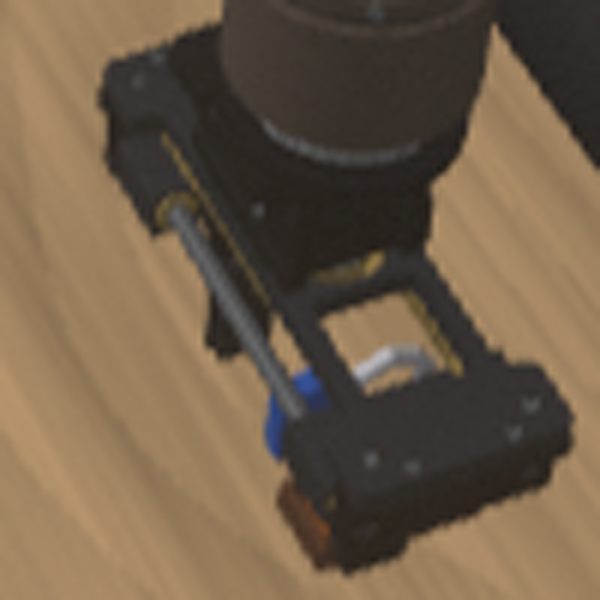

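```bash
python3 -m crank '[[1,[0,0,0],[0,0,0]],[1,[0,0,0],[0,0,0]],[1,[0,0,0],[0,0,0]],[1,[0,0,0],[0,0,0]],[1,[0,0,0],[0,0,0]],[1,[0,0,0],[0,0,0]],[1,[0,0,0],[0,0,0]],[1,[0,0,0],[0,0,0]]]'; python3 -m crank '[[1,[0,0,0],[0,0,0]],[1,[0,0,0],[0,0,0]],[1,[0,0,0],[0,0,0]],[1,[0,0,0],[0,0,0]]]'
```

```text
time_s: 4.65
tcp_pos: [0.5811, -0.2001, 0.0556]
ee_rot: [[1.0, -0.018, 0.0], [-0.018, -1.0, -0.0], [0.0, 0.0, -1.0]]
wrist_force: [-0.0, 0.0, -0.4]
gripper_width: 0.352
time_s: 5.05
tcp_pos: [0.5811, -0.2001, 0.0555]
ee_rot: [[1.0, -0.018, -0.0], [-0.018, -1.0, 0.0], [-0.0, -0.0, -1.0]]
wrist_force: [0.7, 0.7, 0.2]
gripper_width: 0.113
```

```bash
python3 -m crank '[[1,[0,0,0],[0,0,0]],[1,[0,0,-0.05],[0,0,0]],[1,[0,0,-0.1],[0,0,0]],[1,[0,0,-0.3],[0,0,0]],[1,[0,0,-0.4],[0,0,0]],[1,[0,0,-0.4],[0,0,0]],[1,[0,0,0],[0,0,0]],[1,[0,0,0],[0,0,0]]]';python3 - <<'E'
from station import r
from h import *
c=r.capture("side");crop(c,330,210,450,370,5,"pics/s3.png")
E
```

```text
time_s: 5.85
tcp_pos: [0.5814, -0.2, 0.1824]
ee_rot: [[1.0, -0.018, 0.003], [-0.018, -1.0, 0.0], [0.003, -0.0, -1.0]]
wrist_force: [-0.7, -0.5, -2.0]
gripper_width: 0.111
```

View pics/s3.png

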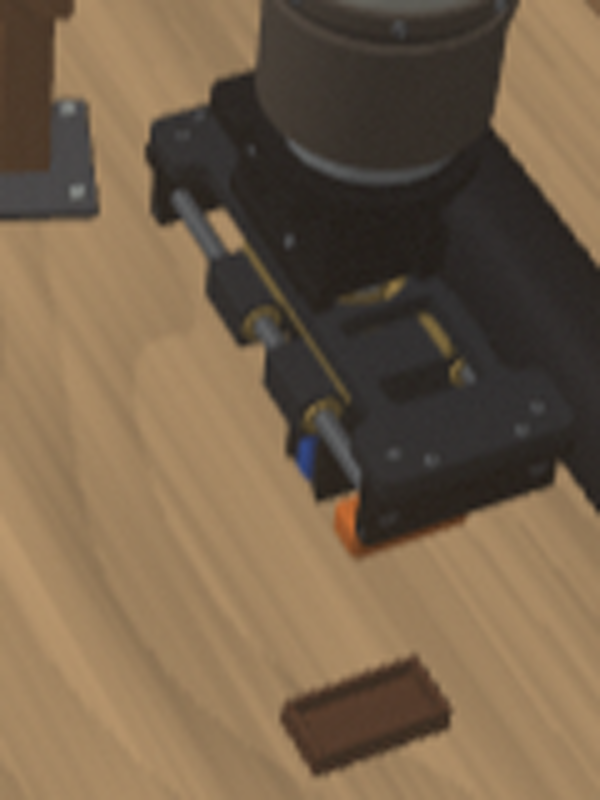

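```bash
python3 -m crank '[[1,[0,0,-0.25],[0,0,0]],[1,[0,-0.2,-0.25],[0,0,0]],[1,[-0.1,-0.3,-0.05],[0,0,0]],[1,[-0.15,-0.4,0],[0,0,0]],[1,[-0.15,-0.4,0],[0,0,0]],[1,[-0.15,-0.4,0],[0,0,0]],[1,[-0.15,-0.4,0],[0,0,0]],[1,[-0.15,-0.4,0],[0,0,0]]]';python3 -m crank '[[1,[-0.15,-0.4,0],[0,0,0]],[1,[-0.15,-0.4,0],[0,0,0]],[1,[-0.15,-0.4,0],[0,0,0]],[1,[-0.1,-0.3,0],[0,0,0]],[1,[0,-0.1,0],[0,0,0.14]],[1,[0,0,0],[0,0,0.14]],[1,[0,0,0],[0,0,0.14]],[1,[0,0,0],[0,0,0]]]'
```

```text
time_s: 6.7
tcp_pos: [0.4989, 0.0525, 0.2339]
ee_rot: [[1.0, -0.019, -0.003], [-0.019, -1.0, -0.001], [-0.003, 0.001, -1.0]]
wrist_force: [0.8, 1.1, -1.2]
gripper_width: 0.114
time_s: 7.5
tcp_pos: [0.4478, 0.212, 0.2339]
ee_rot: [[0.94, -0.341, -0.003], [-0.341, -0.94, -0.002], [-0.002, 0.003, -1.0]]
wrist_force: [-0.0, -0.8, -0.8]
gripper_width: 0.113
```

```bash
python3 -m crank '[[1,[0,-0.16,0.1],[0,0,0]],[1,[0,0,0.3],[0,0,0]],[1,[0,0,0.3],[0,0,0]],[1,[0,0,0.2],[0,0,0]],[1,[0,0,0.08],[0,0,0]],[1,[0,0,0],[0,0,0]],[1,[0,0,0],[0,0,0]]]';python3 - <<'E'
from station import r
from h import *
d={n:r.capture(n) for n in("side","top")}
pickle.dump(d,open("c1.pkl","wb"))
crop(d["side"],210,140,370,260,5,"pics/s4.png");crop(d["top"],220,160,360,270,5,"pics/t4.png")
E
```

```text
time_s: 8.2
tcp_pos: [0.4547, 0.2279, 0.1381]
ee_rot: [[0.94, -0.34, 0.001], [-0.34, -0.94, 0.0], [0.001, -0.001, -1.0]]
wrist_force: [-1.1, -0.6, -0.9]
gripper_width: 0.114
```

View pics/s4.png

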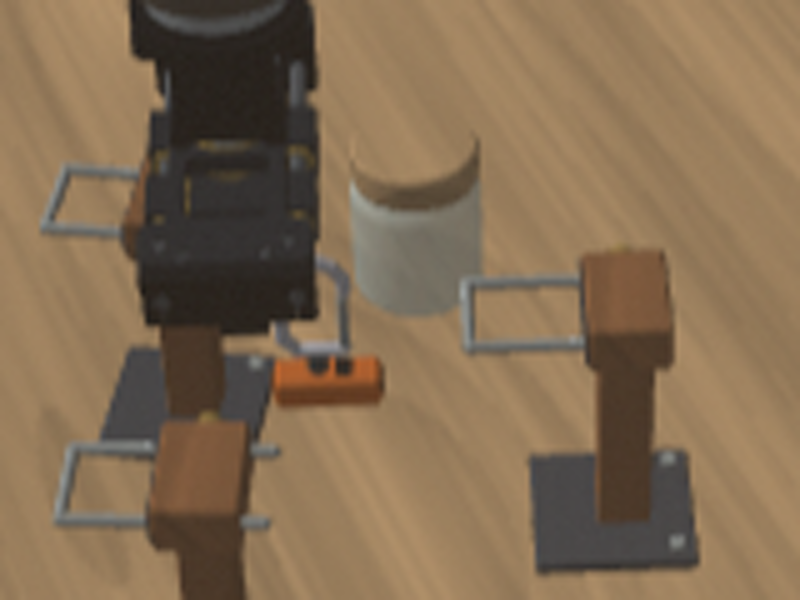

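View pics/t4.png

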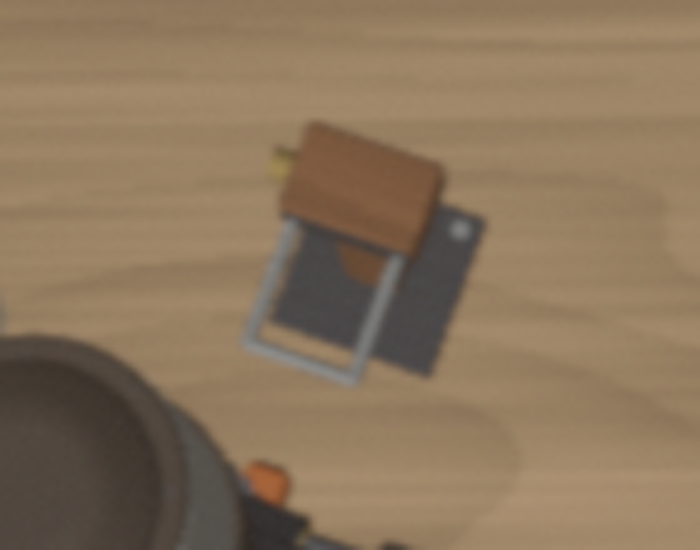

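Run:
```python
from h import *
np.set_printoptions(precision=4,suppress=True)
d=pickle.load(open("c1.pkl","rb"));T=d["top"];S=d["side"]
x=np.array([.94,-.34,0]);y=np.array([.34,.94,0]);t=np.array([.4547,.2279,0.1381-.0515])
P=lambda X:t+x*(X[0]+35)/1e3+y*X[1]/1e3+np.array([0,0,X[2]/1e3])
ct=lambda p:(p-[220,160])*5+2
cs=lambda p:(p-[210,140])*5+2
for n,X in dict(fl=(26,10,18),fr=(26,-10,18),topgate=(10,0,85),).items(): print(n,"T",ct(proj(T,P(X))),"S",cs(proj(S,P(X))))
for n,X in dict(whSbot_front=(26,-10,0),bot_back=(-26,-10,0),top=(-5,0,88.5)).items(): print(n,"S",cs(proj(S,P(X))))
for b in [(.552,.191,.135)]:
    for k in(-.023,.023): print("bar",ct(proj(T,np.array(b)+k*y)),cs(proj(S,np.array(b)+k*y)))
```

```text
fl T [243.2028 462.219 ] S [382.6939 354.188 ]
fr T [288.1393 477.7351] S [383.4167 381.9934]
topgate T [233.1403 486.0979] S [342.5281 260.0701]
whSbot_front S [384.8991 410.1971]
bot_back S [275.6453 414.4477]
top S [309.449  255.3632]
bar [350.6742 380.7909] [474.413  350.3154]
bar [244.8174 344.5329] [470.6904 286.6055]
```

```bash
python3 -m crank '[[1,[0.1,0,0.035],[0,0,0]],[1,[0.15,0,0],[0,0,0]],[1,[0.1,0,0],[0,0,0]],[1,[0.05,0,0],[0,0,0]],[1,[0,0,0],[0,0,0]],[1,[0,0,0],[0,0,0]],[1,[0,0,0],[0,0,0]]]'
cat > st.py <<'E'
from station import r
import numpy as np
s=r.sense();p=s['tcp_pos'];f=s['wrist_force']
x=np.array([.94,-.34]);y=np.array([.34,.94])
print('t',s['time_s'],'s %.4f lat %.4f z %.4f'%(p[:2]@x,p[:2]@y,p[2]),'F along/lat/z',np.round([f[:2]@x,f[:2]@y,f[2]],2),'M',np.round(s['moment'],3))
E
python3 st.py
```

```text
time_s: 9.0
tcp_pos: [0.4914, 0.2137, 0.134]
ee_rot: [[0.94, -0.341, -0.0], [-0.341, -0.94, -0.0], [-0.0, 0.0, -1.0]]
wrist_force: [-0.9, 0.3, -0.9]
gripper_width: 0.115
t 9.0 s 0.3893 lat 0.3680 z 0.1340 F along/lat/z [-0.9  -0.05 -0.86] M [0.039 0.056 0.003]
```

```bash
python3 -m crank '[[1,[0.03,0,0],[0,0,0]],[1,[0.03,0,0],[0,0,0]],[1,[0,0,0],[0,0,0]]]'>/dev/null;python3 st.py; python3 st.py;  python3 -m crank '[[1,[0.02,0,0],[0,0,0]],[1,[0,0,0],[0,0,0]],[1,[0,0,0],[0,0,0]]]'>/dev/null;python3 st.py; python3 -m crank '[[1,[0.02,0,0],[0,0,0]],[1,[0,0,0],[0,0,0]],[1,[0,0,0],[0,0,0]]]'>/dev/null;python3 st.py
```

```text
t 9.3 s 0.3958 lat 0.3683 z 0.1341 F along/lat/z [ 0.61 -0.26 -0.88] M [-0.008  0.027  0.009]
t 9.3 s 0.3958 lat 0.3683 z 0.1341 F along/lat/z [ 0.61 -0.26 -0.88] M [-0.008  0.027  0.009]
t 9.6 s 0.3975 lat 0.3681 z 0.1340 F along/lat/z [ 0.64  0.1  -1.83] M [-0.001  0.034  0.011]
t 9.9 s 0.3995 lat 0.3681 z 0.1340 F along/lat/z [ 0.61 -0.12 -0.18] M [-0.017  0.014 -0.022]
```

```bash
python3 -m crank '[[1,[0.02,0,0],[0,0,0]],[1,[0,0,0],[0,0,0]],[1,[0,0,0],[0,0,0]]]'>/dev/null;python3 st.py; python3 -m crank '[[1,[0.02,0,0],[0,0,0]],[1,[0,0,0],[0,0,0]],[1,[0,0,0],[0,0,0]]]'>/dev/null;python3 st.py
```

```text
t 10.2 s 0.4015 lat 0.3681 z 0.1340 F along/lat/z [ 0.73 -0.12 -1.63] M [ 0.059 -0.003 -0.022]
t 10.5 s 0.4032 lat 0.3680 z 0.1340 F along/lat/z [-2.13 -0.07 -0.59] M [0.216 0.506 0.028]
```

```bash
for i in 1; do python3 -m crank '[[1,[0.01,0,0],[0,0,0]],[1,[0,0,0],[0,0,0]],[1,[0,0,0],[0,0,0]]]'>/dev/null;done;python3 st.py; python3 -m crank '[[1,[0.02,0,0],[0,0,0]],[1,[0,0,0],[0,0,0]],[1,[0,0,0],[0,0,0]]]'>/dev/null;python3 st.py; python3 -m crank '[[1,[0.02,0,0],[0,0,0]],[1,[0,0,0],[0,0,0]],[1,[0,0,0],[0,0,0]]]'>/dev/null;python3 st.py
```

```text
t 10.8 s 0.4043 lat 0.3680 z 0.1339 F along/lat/z [-3.14  0.05 -0.94] M [ 0.258  0.67  -0.012]
t 11.1 s 0.4064 lat 0.3680 z 0.1339 F along/lat/z [-3.07  0.37 -1.57] M [0.358 0.862 0.043]
t 11.4 s 0.4084 lat 0.3680 z 0.1340 F along/lat/z [-3.49  0.23 -0.36] M [ 0.366  0.985 -0.029]
```

```bash
python3 -m crank '[[1,[0.02,0,0],[0,0,0]],[1,[0,0,0],[0,0,0]],[1,[0,0,0],[0,0,0]]]'>/dev/null;python3 st.py; python3 -m crank '[[1,[0.02,0,0],[0,0,0]],[1,[0,0,0],[0,0,0]],[1,[0,0,0],[0,0,0]]]'>/dev/null;python3 st.py; python3 -m crank '[[1,[0.02,0,0],[0,0,0]],[1,[0,0,0],[0,0,0]],[1,[0,0,0],[0,0,0]]]'>/dev/null;python3 st.py
```

```text
t 11.7 s 0.4104 lat 0.3680 z 0.1340 F along/lat/z [-4.85  0.35 -0.79] M [0.481 1.203 0.025]
t 12.0 s 0.4124 lat 0.3679 z 0.1338 F along/lat/z [-5.66 -0.03 -1.9 ] M [ 0.419  1.274 -0.014]
t 12.3 s 0.4142 lat 0.3678 z 0.1337 F along/lat/z [-3.92 -0.18 -2.37] M [ 0.474  1.313 -0.006]
```

```bash
python3 -m crank '[[1,[0.02,0,0],[0,0,0]],[1,[0,0,0],[0,0,0]],[1,[0,0,0],[0,0,0]]]'>/dev/null;python3 st.py
python3 - <<'E'
from station import r
from h import *
d={n:r.capture(n) for n in("side","top")}
crop(d["side"],270,170,350,230,10,"pics/s5.png");crop(d["top"],250,190,330,250,10,"pics/t5.png")
E
```

```text
t 12.6 s 0.4162 lat 0.3678 z 0.1337 F along/lat/z [-4.75 -0.43 -3.53] M [0.498 1.343 0.028]
```

View pics/s5.png

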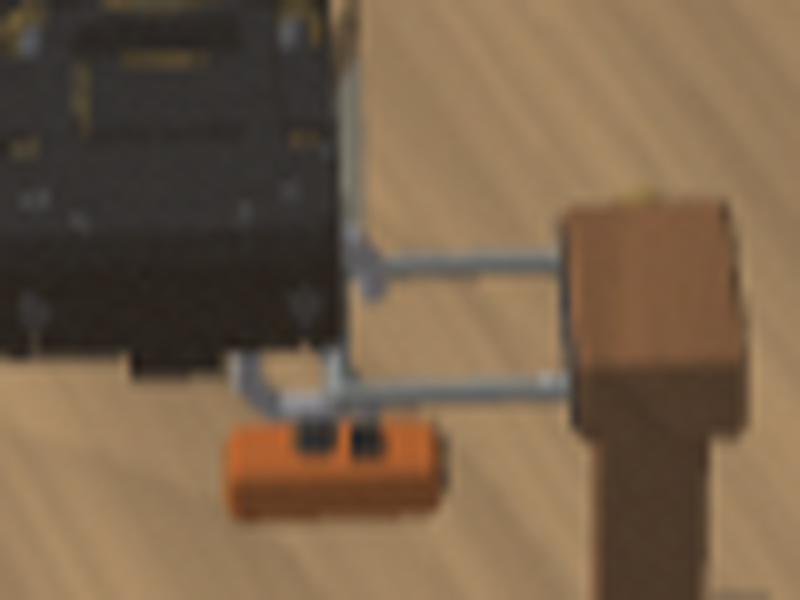

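View pics/t5.png

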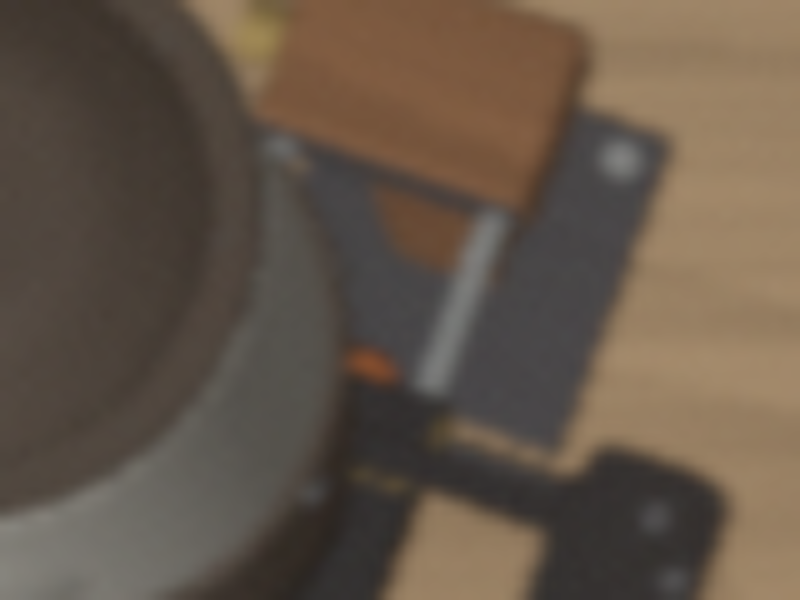

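```bash
python3 -m crank '[[1,[0,0,0.03],[0,0,0]],[1,[0,0,0.03],[0,0,0]],[1,[0,0,0],[0,0,0]]]'>/dev/null;python3 st.py; python3 -m crank '[[1,[0,0,0.03],[0,0,0]],[1,[0,0,0.02],[0,0,0]],[1,[0,0,0],[0,0,0]]]'>/dev/null;python3 st.py
```

```text
t 13.0 s 0.4167 lat 0.3683 z 0.1275 F along/lat/z [-2.47  0.32 -4.69] M [ 0.46   0.725 -0.051]
t 13.3 s 0.4165 lat 0.3678 z 0.1224 F along/lat/z [-1.98  0.25 -5.58] M [ 0.249  0.565 -0.001]
```

```bash
python3 -m crank '[[1,[0,0,0.03],[0,0,0]],[1,[0,0,0.02],[0,0,0]],[1,[0,0,0],[0,0,0]]]'>/dev/null;python3 st.py; python3 -m crank '[[1,[0,0,0.02],[0,0,0]],[1,[0,0,0.02],[0,0,0]],[1,[0,0,0],[0,0,0]]]'>/dev/null;python3 st.py
```

```text
t 13.6 s 0.4171 lat 0.3684 z 0.1183 F along/lat/z [-0.96  0.7  -1.46] M [0.035 0.028 0.004]
t 13.9 s 0.4165 lat 0.3680 z 0.1138 F along/lat/z [ 0.02  0.32 -1.07] M [-0.005  0.05  -0.048]
```

```bash
python3 -m crank '[[1,[0.03,0,0],[0,0,0]],[1,[0.03,0,0],[0,0,0]],[1,[0,0,0],[0,0,0]]]'>/dev/null;python3 st.py; python3 -m crank '[[1,[0,0,0.02],[0,0,0]],[1,[0,0,0.015],[0,0,0]],[1,[0,0,0],[0,0,0]]]'>/dev/null;python3 st.py;python3 -m crank '[[1,[0,0,0.01],[0,0,0]],[1,[0,0,0],[0,0,0]],[1,[0,0,0],[0,0,0]]]'>/dev/null;python3 st.py
```

```text
t 14.2 s 0.4230 lat 0.3682 z 0.1141 F along/lat/z [0.46 0.79 0.01] M [0.046 0.044 0.049]
t 14.5 s 0.4223 lat 0.3678 z 0.1102 F along/lat/z [-0.84  0.54 -1.53] M [ 0.005  0.037 -0.027]
t 14.8 s 0.4224 lat 0.3681 z 0.1096 F along/lat/z [ 0.61  0.88 -0.58] M [-0.011 -0.017  0.019]
```

```bash
python3 -m crank '[[1,[0,0,0.01],[0,0,0]],[1,[0,0,0],[0,0,0]],[1,[0,0,0],[0,0,0]]]'>/dev/null;python3 st.py;python3 -m crank '[[1,[0,0,0.01],[0,0,0]],[1,[0,0,0],[0,0,0]],[1,[0,0,0],[0,0,0]]]'>/dev/null;python3 st.py
```

```text
t 15.1 s 0.4225 lat 0.3682 z 0.1087 F along/lat/z [-0.01 -0.04 -0.97] M [ 0.034  0.057 -0.029]
t 15.4 s 0.4227 lat 0.3683 z 0.1081 F along/lat/z [-0.04  0.11  3.35] M [-0.055  0.251  0.028]
```

Run:
```python
from station import r
from h import *
d={n:r.capture(n) for n in("side","top")}
crop(d["side"],270,170,350,230,10,"pics/s6.png")
```

```text
(no output)
```

View pics/s6.png

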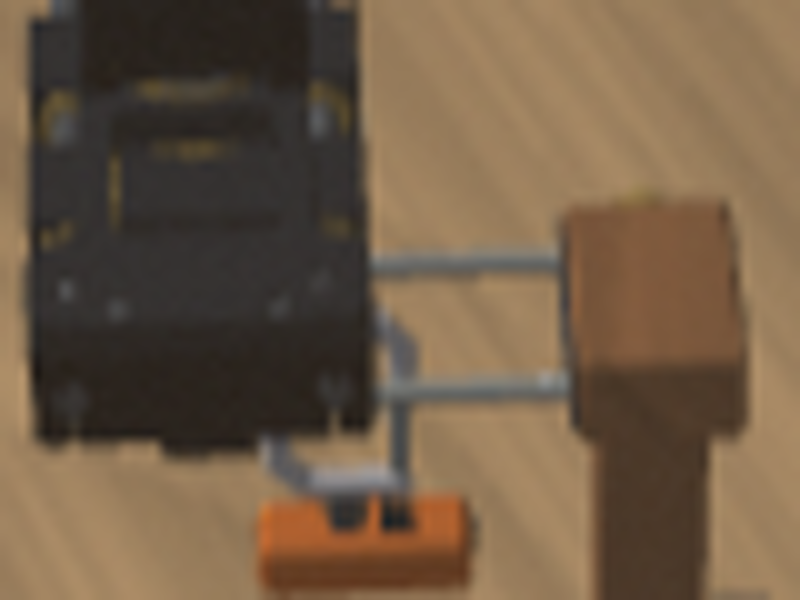

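```bash
python3 -m crank '[[1,[0,0,-0.005],[0,0,0]],[1,[0,0,0],[0,0,0]],[1,[0,0,0],[0,0,0]]]'>/dev/null;python3 st.py;python3 -m crank '[[0.7,[0,0,0],[0,0,0]],[0.6,[0,0,0],[0,0,0]],[0.4,[0,0,0],[0,0,0]],[0.1,[0,0,0],[0,0,0]],[-0.2,[0,0,0],[0,0,0]],[-0.5,[0,0,0],[0,0,0]],[-0.5,[0,0,0],[0,0,0]],[-0.5,[0,0,0],[0,0,0]]]'
python3 - <<'E'
from station import r
from h import *
d={n:r.capture(n) for n in("side","top")}
crop(d["side"],250,160,350,235,8,"pics/s7.png")
E
```

```text
t 15.8 s 0.4226 lat 0.3682 z 0.1082 F along/lat/z [-1.71 -0.59  3.22] M [-0.102  0.002 -0.028]
time_s: 16.6
tcp_pos: [0.5227, 0.2025, 0.108]
ee_rot: [[0.94, -0.341, -0.0], [-0.341, -0.94, -0.0], [-0.0, 0.0, -1.0]]
wrist_force: [-0.0, -0.3, 1.0]
gripper_width: 0.656
```

View pics/s7.png

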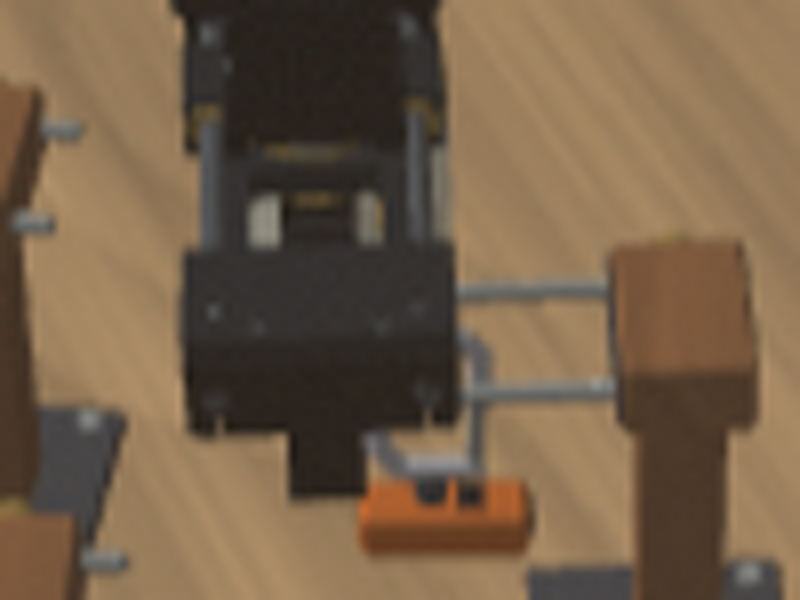

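```bash
python3 -m crank '[[-0.5,[0,0,-0.05],[0,0,0]],[-0.5,[0,0,-0.1],[0,0,0]],[-0.5,[0,0,-0.2],[0,0,0]],[-0.5,[0,0,-0.3],[0,0,0]],[-0.5,[0,0,-0.4],[0,0,0]],[-0.5,[0,0,-0.4],[0,0,0]],[-0.5,[-0.3,0,0],[0,0,0]],[-0.5,[-0.3,0,0],[0,0,0]]]'; python3 -m crank '[[-0.5,[-0.3,0,0],[0,0,0]],[-0.5,[-0.3,0,0],[0,0,0]],[-0.5,[-0.1,0,0],[0,0,0]],[-0.5,[0,0,0],[0,0,0]],[-0.5,[0,0,0],[0,0,0]],[-0.5,[0,0,0],[0,0,0]],[-0.5,[0,0,0],[0,0,0]],[-0.5,[0,0,0],[0,0,0]]]';python3 - <<'E'
from station import r
from h import *
d={n:r.capture(n) for n in("side","top")}
cv2.imwrite("pics/s8.png",d["side"]["img"])
crop(d["side"],270,170,350,230,10,"pics/s8c.png");crop(d["top"],250,170,330,230,10,"pics/t8c.png")
E
```

```text
time_s: 17.5
tcp_pos: [0.4665, 0.2234, 0.2554]
ee_rot: [[0.939, -0.343, 0.003], [-0.343, -0.939, 0.003], [0.002, -0.004, -1.0]]
wrist_force: [-0.0, 0.2, -0.6]
gripper_width: 0.753
time_s: 18.3
tcp_pos: [0.401, 0.2466, 0.2528]
ee_rot: [[0.94, -0.342, -0.0], [-0.342, -0.94, -0.001], [-0.0, 0.001, -1.0]]
wrist_force: [0.1, 0.1, -1.2]
gripper_width: 0.749
```

View pics/s8.png

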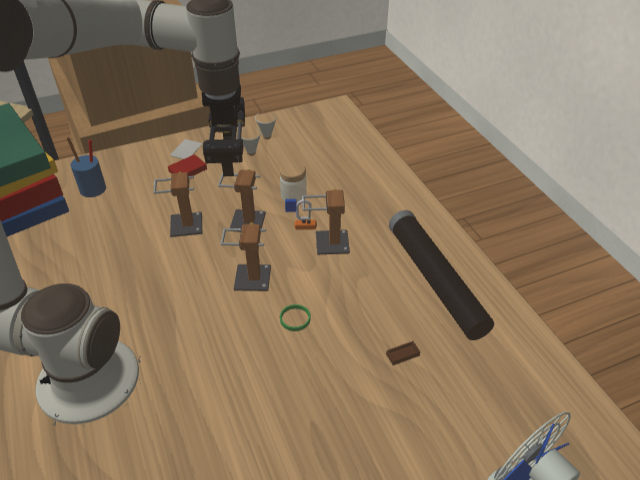

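View pics/s8c.png

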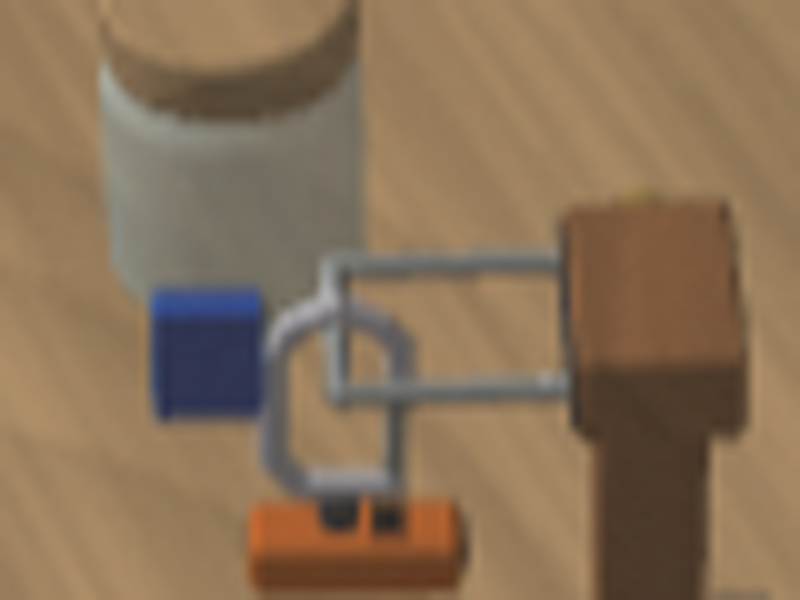

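View pics/t8c.png

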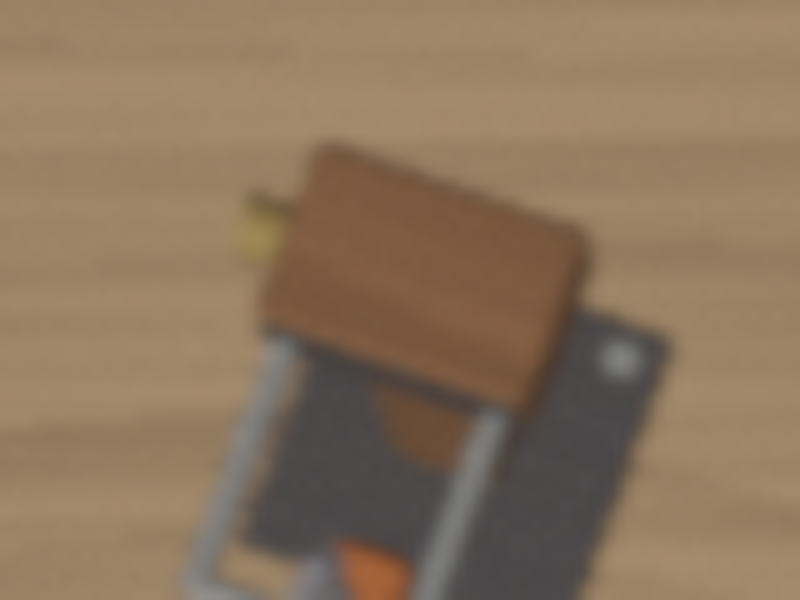

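```bash
python3 -m crank '[[-0.5,[0,0,0],[0,0,0]],[-0.5,[0,0,0],[0,0,0]],[-0.5,[0,0,0],[0,0,0]],[-0.5,[0,0,0],[0,0,0]],[-0.5,[0,0,0],[0,0,0]],[-0.5,[0,0,0],[0,0,0]],[-0.5,[0,0,0],[0,0,0]],[-0.5,[0,0,0],[0,0,0]]]'
python3 - <<'E'
from station import r
from h import *
c=r.capture("side");crop(c,270,170,350,230,10,"pics/s9.png")
print(cv2.absdiff(cv2.imread("pics/s8c.png"),cv2.imread("pics/s9.png")).max())
print(r.finish_job())
E
```

```text
time_s: 19.2
tcp_pos: [0.4005, 0.2469, 0.2531]
ee_rot: [[0.94, -0.341, -0.0], [-0.341, -0.94, -0.0], [-0.0, 0.0, -1.0]]
wrist_force: [0.1, -0.2, 0.2]
gripper_width: 0.748
4
the job is handed in; nothing more can be done
None
```

View pics/s9.png

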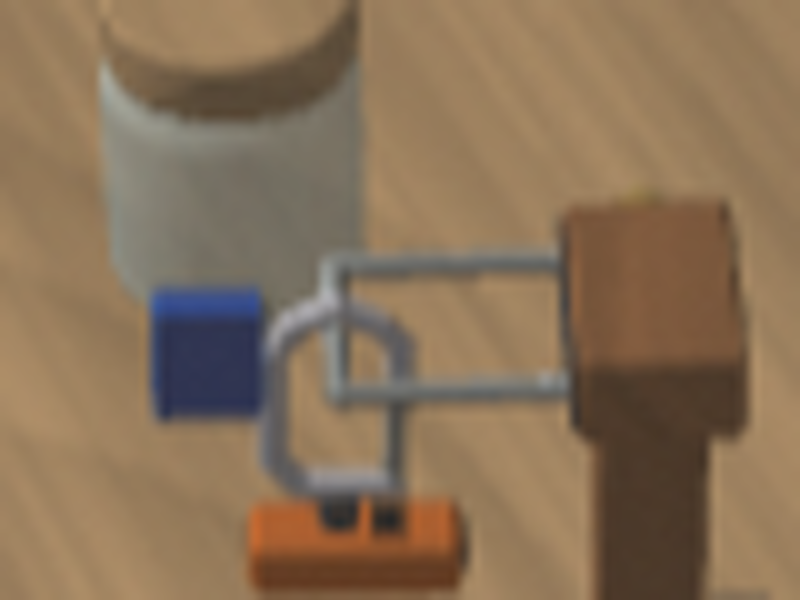

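The whistle is clipped to the eye on the farthest post and hangs freely from the bar by its hook. I handed the job in at about 19 s.

- **Pick-up:** I gripped the whistle by the blue tab, lifted it out of the rest and carried it over the other posts.
- **Finding the bar:** I felt the bar about 49 mm out from the post face. That is within a few millimetres of my estimate from the pictures.
- **Pressing in:** I pushed about 13 mm past first touch. The push along the hook peaked at about 5.7 N. While lowering, the total reached about 5.9 N, including roughly 1 N of the whistle's own weight.
- **Snapping shut:** The force fell to nothing after about 16 mm of lowering. The bar then met the arch (about 3.3 N) at the expected height, and I let go and moved the gripper away.

**Last checks:** The final picture shows the bar under the arch, the gate upright and shut, and the robot touching nothing. Two pictures about 0.9 s apart were practically identical, so the whistle was not swinging. The jar, wristband and shuttle tube look unmoved by eye; I did not measure them again.

**Disagreements:** The two cameras differed by 2–4 mm, up to 7 mm at the eye's corners. I handled this by averaging and by feeling for the bar. One picture I viewed was 600 x 800 pixels, taller than the limit you set.

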